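Close a split ring clamp over a lens tube and drop its swing bolt in

ROBOT

A 6-joint arm with a two-finger parallel gripper is mounted at the origin on the work surface; the furniture and walls round the work are solid. World frame = base frame: x ahead of the robot, y to its left, z up, the work surface at z = 0. Lengths are in mm, angles in rad, forces in N, time in s.
With the tool pointing down it reaches from about 350 to 775 mm from the base axis. Payload 7.3 kg.
Tool frame: the origin (TCP) lies at the very end of the fingers, on their centre line; the grasp point (between the pads) lies ctrl.pinch_z behind it (ctrl.pinch_z is the distance from the TCP to the grasp point, in mm); z points along the fingers, y is the line along which they close (so a half turn about z gives the same grasp; the last joint's range is limited). The gripper opens to 92 mm and grips with 3 to 60 N. Pads are 19 mm wide; open, the fingers measure 130 mm over their backs; the gripper's body (75 mm by 190 mm) begins 47 mm behind the grasp point.
Start: joints at [1.044, 0.342, 1.524, -0, 1.275, -0.146], TCP at [195.11, 487.419, 226.741] pointing down, gripper open.
Joint ranges: [-2.53, 2.53], [-0.77, 2.02], [0.04, 2.7], [-1, 4.14], [0.28, 2.66], [-3.11, 3.11]. Speed limits (rad/s): [2.57, 2.57, 3.14, 3.14, 3.14, 3.14].

INTERFACE

Orientations are given as a unit quaternion [w, x, y, z].
In Python, from rig import ctrl, imaging, ticket gives the robot as it stands. The module is installed in compiled form; this text tells all that it offers.
- The arm moves only by the shell command python3 -m creep 'ROWS' [FORCE]. ROWS is JSON, a list of rows, each a list of 7 numbers: the shift along the tool's x, y, z as a fraction of full scale, then the turn, a rotation vector about the tool's x, y, z as a fraction of full scale, then the gripper command: -1 is shut, 1 is fully open, values between are in proportion. In form: [[dx, dy, dz, rx, ry, rz, fingers], ...]. A call has 1 to 10 rows; each row shifts and turns the commanded pose from where the row before left it, along the tool's axes as they then stand; what a row does not reach is not made up. Full scale, the value 1, is 2 cm for a shift and 4 degrees for a turn. A row lasts 1/10 s, in which the tool goes at most 50 mm and 8.59 degrees, less where a joint would pass 70% of its speed; a pose out of reach is approached as far as the arm can. A call with a number of a shift or a turn outside -1 to 1 is refused whole. A call with a gripper value outside its range is refused whole. The fingers move at their own pace and stop on an object; FORCE is the grip in N (left out, the last holds). Time passes only in rows, so rows that do not move let the fingers close. It gives the time, the measured TCP pose, the force, the opening and the grip force at its end, in the units of the state.
- ctrl.get_obs(): the state, without advancing time (a new reading comes with each control period).
- imaging.get_image(name): name is "scene" or "top" or "wrist"; returns the picture (400x640x3 uint8, red, green, blue); there is no depth.
- imaging.camera_info(name): a dict with "mtx" (3x3 intrinsics, pixels), "eye" and "attitude" of the camera in the world; the wrist camera has in their place "T_tool_cam" (4x4, takes a point from camera to tool coordinates, whose origin is the TCP and whose axes are the flange's). Camera axes: x right, y up, looking along -z (the intrinsics and any distortion apply to the point x, -y, -z); pixel columns grow to the right and rows downward; lengths in mm; the calibration is good to about 2 mm. A picture is of the moment at which its call begins: read the wrist's pose just before it. camera_info takes no time and is no camera call.
- ticket.close_job(): hands the job in; it is judged then, once.
The state is a dict: "clock": time; "joint_positions": joint angles; "joint_velocities": joint speeds; "effort": joint torques, N m; "eef_pos": TCP position; "tool_rot": TCP orientation; "ft_force": force on the tool from outside, world axes, zero at the start; "torque": the same for the moment, N m; "grip_width": finger opening in mm; "grasp_force": force on a finger pad.
Only numpy, scipy, OpenCV 4.12 (cv2) and the standard library are available. Lean on these libraries where they do the work, as an engineer would, in place of code of your own. Each camera call takes 0.05 s, during which the arm holds its last target. There are 200 camera calls.

TASK

Clamp the lens tube in its stand: swing the hinged upper half over the tube and press its ear down with about 8 N, so that the tube is seated firmly home on its sprung cradle, but never with more than 12 N, for the tube is thin-walled. Then swing the spring-loaded bolt upright, pulling its knob out so that the collar clears the raised lip without jamming on it, and let the bolt drop into the slot so that its collar sits behind the lip. Leave the things standing around where they are.

Things in the scene. Friction and masses are not known exactly. Their poses are not given: they have to be found in the camera images.
- clamp: stand of the ring clamp, fixed to the desk: black base plate 120 x 80 x 12 mm, aluminium column, lower half ring. Origin under the centre of the base plate, z up. Its y axis is the direction of the tube; the upper half is hinged on its +x side, the swing bolt hangs on its -x side. Yaw varies.
- tube_mid (a point): middle of the loose lens tube, which lies along the clamp's y axis on a sprung cradle. The tube's axis is 89 mm above the clamp's origin at the start and 85 mm when pressed fully home (4 mm of travel; cradle spring 2.5 N rising to 5 N, then a firm stop).
- tube: the lens tube: steel, 30 mm diameter, 132 mm long, black end collars 34 mm in diameter, about 0.12 kg, thin-walled (more than 25 N from the upper half spoils it). Origin at its middle, y along the tube.
- jaw: hinged upper half of the ring, aluminium, 16 mm wide. Origin on the hinge axis (parallel to the clamp's y). Closed, its axes are along the clamp's and its ear points to -x; it opens about +y, up and over to the far side, at the start by 1.3 to 1.7 rad. The hinge is stiff (0.18 N m): it stays where it is left, also against the cradle's spring.
- jaw_hinge (a point): point on the upper half's hinge axis, 85 mm above the desk, 32 mm to the clamp's +x of the tube's axis. The upper half bears on the tube through a rubber liner of unknown wear, so with the tube home it stands anywhere from -0.03 to 0.09 rad: home must be felt.
- jaw_ear (a point): centre of the upper half's ear, to pinch: 18 mm wide along y, 7 mm thick, 76 mm level from the hinge axis and 6.5 mm above it when closed; its end is 6.6 mm further out. The ear is forked by a slot 7 mm wide, open at its end. A push here reaches the tube 2.4 times as large, less friction: 5 N down brings the tube home, 6 to 12 N seats it, more is too much.
- slot_seat (a point): middle of the seat on the ear's upper face (upper when closed), on the slot's centre line, 70 mm level from the hinge axis and 10 mm above it when closed, where the bolt's collar must sit; fixed to the upper half, z normal to the seat. Outward from it, 9.6 to 12.6 mm away along the slot, the lip stands 3 mm above the seat on either side of the slot, whose inner end stops the shank
- bolt_swing (a joint): angle of the swing bolt from vertical, rad: 0 upright, positive leaning out to the clamp's -x side; starts at 1.2 to 1.5 and stays where it is left (hinge friction 0.04 N m)
- bolt_pivot (a point): point on the swing bolt's hinge axis (parallel to the clamp's y), mid-width, 63 mm above the desk, 38 mm to -x of the tube's axis
- knob (a point): centre of the swing bolt's black ball knob, 25 mm diameter, on the bolt's axis 47 mm from the pivot at rest; the fingers can take it across the clamp's y from above. Ball, collar and shank move together.
- bolt: the spring-loaded bolt (shank 5 mm, collar 16 mm diameter and 5 mm thick, ball knob): z along the bolt from the pivot to the knob, origin 3 mm short of the pivot at rest. It can be pulled out along z by up to 22 mm from rest against a spring, 1.8 N at rest, 6 N at the stop; a pull of 17 to 20 mm clears the lip in every case. More than 20 N between it and the upper half is too much.
- bolt_seat (a point): centre of the underside of the bolt's collar, 29 mm from the pivot at rest; it must come down on slot_seat
- oil_bottle: brown bottle with black cap, 30 x 30 x 62 mm, bystander; origin under its centre
- filter_cube: black filter cube, 41 x 38 x 38 mm, bystander; origin under its centre
- hex_key_5: black hex key lying flat, 29 x 78 x 6 mm, bystander; origin under its centre
- petri_dish: clear petri dish, 55 mm diameter, 12 mm high, bystander; origin under its centre
Not all that is in view belongs to the job. What is meant by the clamp is not turquoise or white, and is the larger of those in its own colour.

How it is judged:
By the outcome, as a careful person would: the job done as asked, in the order asked, and still so for the second after the job is handed in, with the robot touching nothing.
It also fails if it takes over 72 s, if anything falls off the work surface, if the arm or the gripper's body presses on something with over 40 N, if the wrist force passes 120 N, or if a joint passes its speed limit or range.

## Working session

There is one attempt and no reset: what is moved stays moved. The work goes in short steps, Python scripts to look and compute and a shell command to move; the robot and the scene stay as the last step left them, time stands still between calls to the robot, and variables do not carry over. Pictures are saved under pics/ and viewed, at most 10 in all, crops included, and the job is handed in when it is done.

```bash
mkdir -p pics
python3 - <<'E'
from rig import ctrl, imaging
import cv2, numpy as np
print(ctrl.pinch_z, ctrl.get_obs())
for n in ("scene","top","wrist"):
    print(n, imaging.camera_info(n))
a=imaging.get_image("scene");b=imaging.get_image("top")
cv2.imwrite("pics/scene0.png",a[:,:,::-1]);cv2.imwrite("pics/top0.png",b[:,:,::-1])
E
```

```text
18.8 {'clock': 0.0, 'joint_positions': array([ 1.04401310e+00,  3.42715355e-01,  1.52500528e+00, -4.92526683e-05,
        1.27538313e+00, -1.45987073e-01]), 'joint_velocities': array([-0.0023676 , -0.00176632,  0.00107359, -0.00053956, -0.00081997,
       -0.00087202]), 'effort': array([-1.84161632e-03, -4.31232297e+01, -2.44217008e+01,  7.14785582e-02,
        5.59347065e-02, -1.48425252e-04]), 'eef_pos': array([194.90549348, 487.04995476, 226.05287816]), 'tool_rot': array([-2.27156856e-04,  1.89242679e-01,  9.81930057e-01, -7.20982586e-04]), 'ft_force': array([ 0.36631799,  0.37219554, -0.3254103 ]), 'torque': array([-0.01186488, -0.01343483,  0.03417218]), 'grasp_force': 0.0, 'grip_width': 91.74332484817096}
scene {'mtx': array([[386.45294289,   0.        , 324.77342688],
       [  0.        , 386.45294289, 191.11976694],
       [  0.        ,   0.        ,   1.        ]]), 'eye': array([ -1.15416844, 527.84083401, 527.26942125]), 'attitude': array([-0.35584697, -0.20379295,  0.45619759,  0.7897627 ])}
top {'mtx': array([[441.39889405,   0.        , 321.04422314],
       [  0.        , 441.39889405, 191.52021139],
       [  0.        ,   0.        ,   1.        ]]), 'eye': array([ 375.2543673 ,   24.16520608, 1131.83062595]), 'attitude': array([ 0.70572934,  0.06649832, -0.05423687, -0.70326555])}
wrist {'mtx': array([[344.98837096,   0.        , 320.78288099],
       [  0.        , 344.98837096, 205.83170878],
       [  0.        ,   0.        ,   1.        ]]), 'T_tool_cam': array([[ 1.19326806e-04,  9.70019262e-01,  2.43028017e-01,
         6.48569100e+01],
       [ 9.99999971e-01, -1.66306273e-04,  1.72792777e-04,
        -9.75506620e-01],
       [ 2.08029406e-04,  2.43027989e-01, -9.70019254e-01,
        -1.58335325e+02],
       [ 0.00000000e+00,  0.00000000e+00,  0.00000000e+00,
         1.00000000e+00]])}
```

View pics/scene0.png

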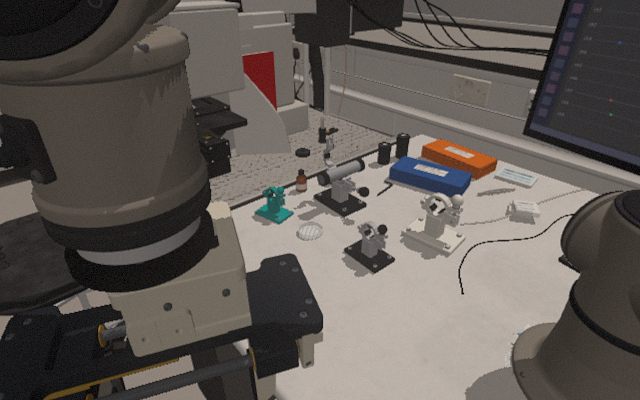

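View pics/top0.png

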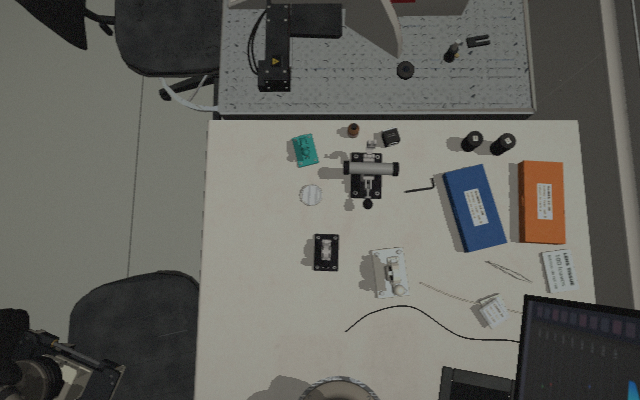

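Candidates in the top view are turquoise (305,150), white (390,272), small black (326,251) and large black with the long tube (367,175). The last fits: it's neither turquoise nor white, and it's the larger of the two black ones. I'll confirm that in one crop.

```bash
cat > h.py <<'E'
import numpy as np, cv2
from scipy.spatial.transform import Rotation as R
from rig import ctrl, imaging
def cam(n):
    i=imaging.camera_info(n); K=i["mtx"]
    if n=="wrist":
        o=ctrl.get_obs(); T=np.eye(4); T[:3,:3]=R.from_quat(o["tool_rot"],scalar_first=True).as_matrix(); T[:3,3]=o["eef_pos"]
        M=T@i["T_tool_cam"]; return K,M[:3,3],M[:3,:3]
    return K,np.array(i["eye"]),R.from_quat(i["attitude"],scalar_first=True).as_matrix()
def ray(c,u,v):
    K,e,A=c; d=A@np.array([(u-K[0,2])/K[0,0],-(v-K[1,2])/K[1,1],-1]); return e,d/np.linalg.norm(d)
def atz(c,u,v,z):
    e,d=ray(c,u,v); return e+d*(z-e[2])/d[2]
def proj(c,p):
    K,e,A=c; q=A.T@(np.array(p)-e); return K[0,0]*q[0]/-q[2]+K[0,2], K[1,1]*-q[1]/-q[2]+K[1,2]
def tri(obs):
    S=0;b=0
    for c,u,v in obs:
        e,d=ray(c,u,v);P=np.eye(3)-np.outer(d,d);S=S+P;b=b+P@e
    p=np.linalg.solve(S,b); return p,[np.subtract(proj(c,p),(u,v)).round(1) for c,u,v in obs]
E
python3 - <<'E'
import cv2,numpy as np
a=cv2.imread("pics/scene0.png")[115:225,290:420];b=cv2.imread("pics/top0.png")[120:220,300:440]
a=cv2.resize(a,None,fx=5,fy=5,interpolation=cv2.INTER_CUBIC)[:, :]
b=cv2.resize(b,None,fx=5,fy=5,interpolation=cv2.INTER_CUBIC)
cv2.imwrite("pics/ca.png",a);cv2.imwrite("pics/cb.png",b)
E
```

```text
(no output)
```

View pics/cb.png

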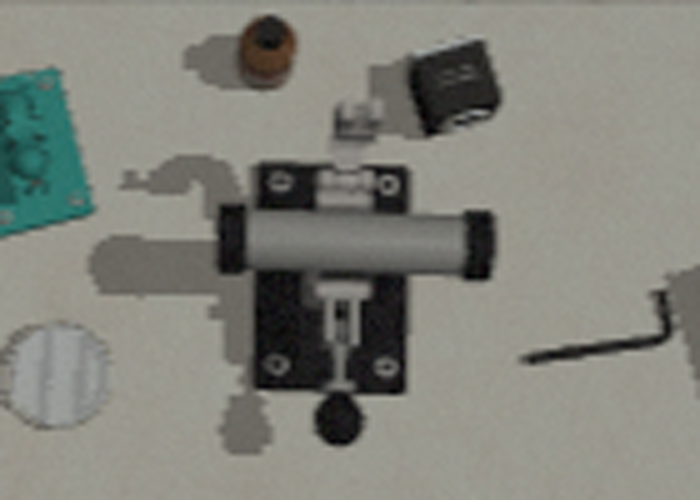

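View pics/ca.png

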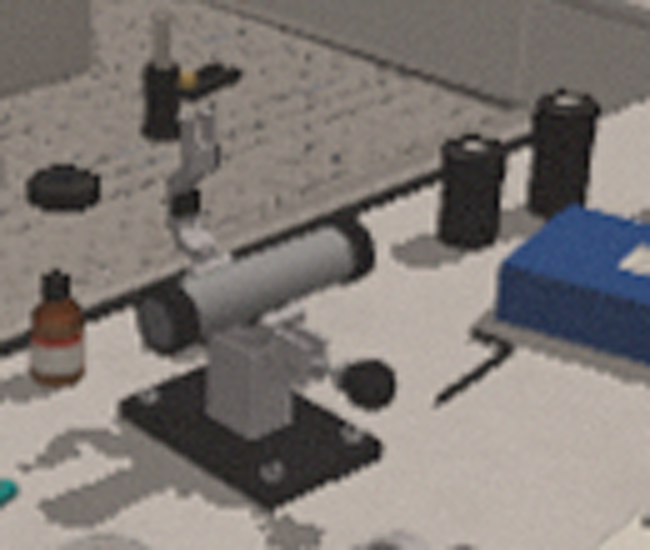

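The crops confirm it: a black base with the long steel tube. The jaw stands open at top crop (355,120), and the knob is at (339,418) on the robot's side.

Run:
```python
from h import *
t=cam("top");s=cam("scene")
T=lambda u,v:(t,300+u/5,120+v/5)
S=lambda u,v:(s,290+u/5,115+v/5)
P=[atz(*T(u,v),12) for u,v in ((281,181),(388,184),(277,364),(386,367))]
print(np.round(P,1)); c=np.mean(P,0); print("ctr",c)
d=(P[0]+P[1]-P[2]-P[3]);print("yaw x-axis",np.arctan2(d[1],d[0]))
d=(P[0]+P[2]-P[1]-P[3]);print("yaw from y",np.arctan2(-d[0],d[1]))
A=atz(*T(232,239),89);B=atz(*T(480,245),89);print("tube ends",A,B,np.linalg.norm(A-B),"mid",(A+B)/2,"yaw",np.arctan2(-(A-B)[0],(A-B)[1]))
print("knob",tri([T(339,418),S(367,385)]))
print("ear end",tri([T(357,117),S(201,120)]))
```

```text
[[ 662.2  -47.1   12. ]
 [ 660.6 -102.7   12. ]
 [ 565.4  -44.2   12. ]
 [ 564.  -100.1   12. ]]
ctr [613.05286887 -73.5197614   12.        ]
yaw x-axis -0.028595836703028364
yaw from y -0.02707919779589637
tube ends [613.60109099 -18.263288    89.        ] [ 610.76442012 -137.78611663   89.        ] 119.55648566890542 mid [612.18275555 -78.02470232  89.        ] yaw -0.023728843068874277
knob (array([530.64715768, -70.14251616,  65.27744998]), [array([-0.3, -0.4]), array([0.5, 0.1])])
ear end (array([653.64921265, -72.27961258, 161.89414521]), [array([0., 0.]), array([-0., -0.])])
```

```bash
python3 -m creep '[[0,0,-0.3,0,0,-1,1],[0,0,-0.3,0,0,-1,1],[0,0,-0.3,0,0,-1,1],[0,0,0,0,0,-1,1],[0,0,0,0,0,-1,1],[-0.7,-1,0,0,0,0,1],[-0.7,-1,0,0,0,0,1],[-0.7,-1,0,0,0,0,1],[-0.7,-1,0,0,0,0,1],[-0.7,-1,0,0,0,0,1]]' 10
cat >> h.py <<'E'
def go(p,yaw=None):
    "tool-axis shift in full-scale units from the present pose to TCP p; turn about tool z to put tool y along clamp y"
    o=ctrl.get_obs(); r=R.from_quat(o["tool_rot"],scalar_first=True)
    d=r.inv().apply(np.array(p)-o["eef_pos"])/20
    y=r.apply([0,1,0]); x=r.apply([0,0,1])
    print("clock",o["clock"],"pos",o["eef_pos"].round(1),"y ang",round(np.degrees(np.arctan2(y[1],y[0])),2),"z",x.round(3),"shift units",d.round(2),"F",o["ft_force"].round(2),"w",round(o["grip_width"],1))
E
python3 -c "
from h import *
go((610,-75,250))"
```

```text
clock: 1.1
eef_pos: [262.1, 384.2, 244.4]
tool_rot: [-0.0, 0.016, 1.0, -0.0]
ft_force: [-0.0, 0.1, 0.5]
grip_width: 91.5
grasp_force: 0.0
clock 1.1 pos [262.1 384.2 244.4] y ang 88.19 z [-0.    -0.001 -1.   ] shift units [-18.11 -22.4   -0.28] F [-0.04  0.08  0.48] w 91.5
```

```bash
python3 -m creep '[[-0.82,-1,0,0,0,0,1],[-0.82,-1,0,0,0,0,1],[-0.82,-1,0,0,0,0,1],[-0.82,-1,0,0,0,0,1],[-0.82,-1,0,0,0,0,1],[-0.82,-1,0,0,0,0,1],[-0.82,-1,0,0,0,0,1],[-0.82,-1,0,0,0,0,1],[-0.82,-1,0,0,0,0,1],[-0.82,-1,0,0,0,0,1]]'; python3 -m creep '[[-0.82,-1,0,0,0,0,1],[-0.82,-1,0,0,0,0,1],[-0.82,-1,0,0,0,0,1],[-0.82,-1,0,0,0,0,1],[-0.82,-1,0,0,0,0,1],[-0.82,-1,0,0,0,0,1],[-0.82,-1,0,0,0,0,1],[-0.82,-1,0,0,0,0,1],[-0.82,-1,0,0,0,0,1],[-0.82,-1,0,0,0,0,1]]'; python3 -m creep '[[0,0,0,0,0,0,1],[0,0,0,0,0,0,1]]'; python3 -c "
from h import *
go((610,-75,250))"
```

```text
clock: 2.1
eef_pos: [419.8, 179.2, 244.5]
tool_rot: [-0.0, 0.016, 1.0, -0.0]
ft_force: [0.4, 1.0, -0.3]
grip_width: 91.8
grasp_force: 0.0
clock: 3.1
eef_pos: [577.4, -25.8, 244.2]
tool_rot: [-0.0, 0.016, 1.0, 0.0]
ft_force: [1.2, 0.6, -0.1]
grip_width: 91.5
grasp_force: 0.0
clock: 3.3
eef_pos: [576.7, -25.0, 244.0]
tool_rot: [-0.001, 0.016, 1.0, 0.0]
ft_force: [0.0, -0.5, -0.9]
grip_width: 91.5
grasp_force: 0.0
clock 3.3 pos [576.7 -25.  244. ] y ang 88.13 z [-0.002  0.001 -1.   ] shift units [-1.75 -2.44 -0.31] F [ 0.01 -0.52 -0.9 ] w 91.5
```

No lag. I'll centre the tool and take a wrist view.

```bash
python3 -m creep '[[-0.55,-0.8,0,0,0,0,1],[-0.55,-0.8,0,0,0,0,1],[-0.55,-0.8,0,0,0,0.1,1],[0,0,0,0,0,0,1],[0,0,0,0,0,0,1]]' >/dev/null
python3 - <<'E'
from h import *
c=cam("wrist"); im=imaging.get_image("wrist"); go((610,-75,250))
np.savez("w1.npz",K=c[0],e=c[1],A=c[2])
cv2.imwrite("pics/w1.png",cv2.resize(im[:, :, ::-1],(800,500),interpolation=cv2.INTER_CUBIC))
for n,p in dict(ctr=(613,-73.5,12),hinge=(645,-74.4,85),ear=(653.6,-74,161),piv=(575,-72.5,63),knob=(530.6,-71,65)).items(): print(n,np.multiply(proj(c,p),1.25).round())
E
```

```text
clock 3.85 pos [607.8 -72.7 244.7] y ang 87.84 z [-0.001  0.001 -1.   ] shift units [-0.11 -0.11 -0.27] F [ 0.57  0.13 -0.44] w 91.9
ctr [401. 228.]
hinge [402. 286.]
ear [404. 338.]
piv [401. 192.]
knob [401. 133.]
```

View pics/w1.png

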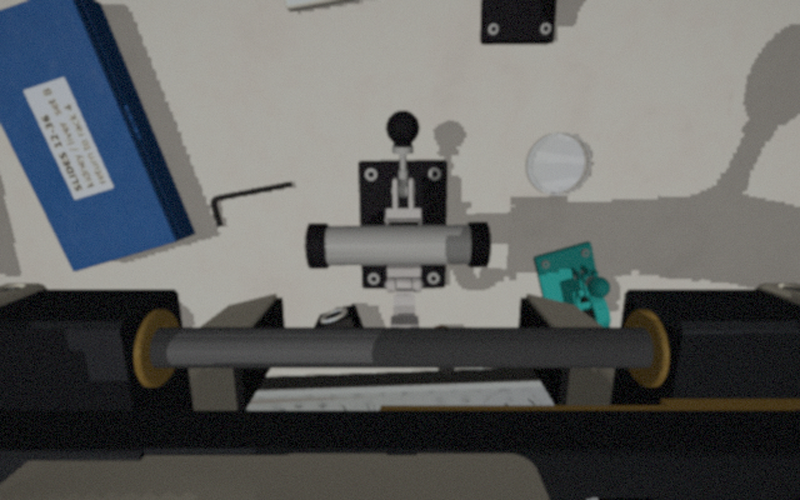

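The wrist view shows the knob at (402,129), the plate screws at (371,174), (434,174), (373,278) and (433,278), and the jaw at (404,300), partly behind the gripper. That matches the projections. I'll refine from these pixels.

Run:
```python
from h import *
z=np.load("w1.npz");c=(z["K"],z["e"],z["A"])
P=np.array([atz(c,u/1.25,v/1.25,13) for u,v in ((371,174),(434,174),(373,278),(433,278))]);print(P.round(1),P.mean(0))
d=P[2]+P[3]-P[0]-P[1];print(np.arctan2(d[1],d[0]))
A=atz(c,316/1.25,245/1.25,92);B=atz(c,480/1.25,244/1.25,92);print(A,B)
for zz in (63,67):print("knob",atz(c,402.5/1.25,129/1.25,zz))
print("jaw hinge y",atz(c,404/1.25,284/1.25,90))
go((654,-74.5,215))
```

```text
[[ 562.7  -98.7   13. ]
 [ 564.9  -42.7   13. ]
 [ 659.1 -102.1   13. ]
 [ 661.3  -45.6   13. ]] [612.00046954 -72.29272635  13.        ]
-0.03242321222248279
[ 608.57764299 -136.58101442   92.        ] [612.45736957 -15.67989879  92.        ]
knob [527.67502222 -69.58796139  63.        ]
knob [527.85329431 -69.61107864  67.        ]
jaw hinge y [641.79745383 -72.81919825  90.        ]
clock 3.85 pos [607.8 -72.7 244.7] y ang 87.84 z [-0.001  0.001 -1.   ] shift units [-2.31 -0.    1.48] F [ 0.57  0.13 -0.44] w 91.9
```

```bash
python3 -m creep '[[-0.75,0,0,0,0,-0.1,1],[-0.75,0,0,0,0,0,1],[-0.75,0,0.5,0,0,0,1],[0,0,1,0,0,0,1],[0,0,1,0,0,0,1],[0,0,1,0,0,0,1],[0,0,1,0,0,0,1],[0,0,0.5,0,0,0,1],[0,0,0,0,0,0,-0.4],[0,0,0,0,0,0,-0.4]]' 10
python3 - <<'E'
from h import *
go((652.5,-74,143))
a=imaging.get_image("scene")[90:215,290:420]
c=cam("wrist"); b=imaging.get_image("wrist")[170:330,200:440]
a=cv2.resize(a,None,fx=3.6,fy=3.6);b=cv2.resize(b,(330,220));im=np.zeros((450,800,3),np.uint8);im[:,:468]=a;im[:220,470:]=b
cv2.imwrite("pics/p2.png",im[:,:,::-1])
E
```

```text
clock: 4.85
eef_pos: [653.7, -75.1, 145.7]
tool_rot: [0.001, 0.016, 1.0, -0.0]
ft_force: [0.3, 0.4, 0.9]
grip_width: 79.9
grasp_force: 0.0
clock 4.85 pos [653.7 -75.1 145.7] y ang 88.21 z [ 0.001 -0.    -1.   ] shift units [0.06 0.05 0.13] F [0.35 0.44 0.92] w 79.9
```

View pics/p2.png

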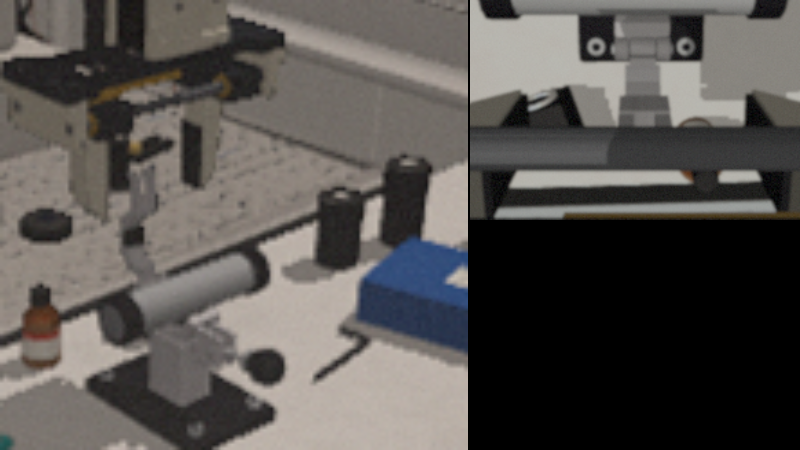

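The picture shows the ear standing between the open fingers, about 2 mm to +y of centre. I'll correct that and close.

```bash
python3 -m creep '[[0,0.1,0.15,0,0,0,0],[0,0,0,0,0,0,-0.6],[0,0,0,0,0,0,-1],[0,0,0,0,0,0,-1],[0,0,0,0,0,0,-1],[0,0,0,0,0,0,-1],[0,0,0,0,0,0,-1]]' 10
```

```text
clock: 5.65
eef_pos: [653.6, -72.6, 141.8]
tool_rot: [0.0, 0.016, 1.0, 0.001]
ft_force: [-0.1, 1.9, 0.2]
grip_width: 17.8
grasp_force: 10.0
```

```bash
python3 -m creep '[[0.33,0,-0.01,0,0,0,-1],[0.33,0,-0.01,0,0,0,-1],[0.66,0,0.09,0,0,0,-1],[0.63,0,0.21,0,0,0,-1],[0,0,0,0,0,0,-1]]'; python3 -m creep '[[0.59,0,0.31,0,0,0,-1],[0.52,0,0.41,0,0,0,-1],[0.44,0,0.49,0,0,0,-1],[0.35,0,0.56,0,0,0,-1],[0,0,0,0,0,0,-1],[0,0,0,0,0,0,-1]]'
```

```text
clock: 6.15
eef_pos: [613.5, -71.5, 136.5]
tool_rot: [-0.0, 0.016, 1.0, 0.001]
ft_force: [-2.1, 3.3, 3.1]
grip_width: 17.9
grasp_force: 10.0
clock: 6.75
eef_pos: [575.6, -70.4, 100.2]
tool_rot: [-0.002, 0.016, 1.0, 0.001]
ft_force: [-3.6, 4.2, -0.8]
grip_width: 17.5
grasp_force: 10.0
```

```bash
python3 -m creep '[[0.06,0.05,0.15,0,0,0,-1],[0.05,0,0.15,0,0,0,-1],[0.05,0,0.15,0,0,0,-1],[0,0,0,0,0,0,-1]]'; python3 -m creep '[[0.03,0,0.1,0,0,0,-1],[0,0,0,0,0,0,-1]]';  python3 -m creep '[[0.03,0,0.1,0,0,0,-1],[0,0,0,0,0,0,-1]]'; python3 -m creep '[[0.02,0,0.1,0,0,0,-1],[0,0,0,0,0,0,-1]]'
```

```text
clock: 7.15
eef_pos: [572.6, -70.2, 91.9]
tool_rot: [-0.001, 0.016, 1.0, -0.0]
ft_force: [-4.4, 1.2, 1.7]
grip_width: 18.0
grasp_force: 10.0
clock: 7.35
eef_pos: [572.0, -70.2, 90.0]
tool_rot: [-0.001, 0.016, 1.0, -0.0]
ft_force: [-5.9, 1.9, 3.3]
grip_width: 18.0
grasp_force: 10.0
clock: 7.55
eef_pos: [571.5, -70.2, 88.0]
tool_rot: [-0.001, 0.016, 1.0, -0.0]
ft_force: [-5.7, 1.8, 1.9]
grip_width: 17.9
grasp_force: 10.0
clock: 7.75
eef_pos: [571.0, -70.1, 86.0]
tool_rot: [-0.001, 0.016, 1.0, -0.0]
ft_force: [-5.9, 1.8, 2.7]
grip_width: 17.9
grasp_force: 10.0
```

```bash
python3 -m creep '[[0.06,0,0.1,0,0,0,-1],[0,0,0,0,0,0,-1]]';  python3 -m creep '[[0.03,0,0.1,0,0,0,-1],[0,0,0,0,0,0,-1]]'; python3 -m creep '[[0.02,0,0.05,0,0,0,-1],[0,0,0,0,0,0,-1]]';  python3 -m creep '[[0.02,0,0.05,0,0,0,-1],[0,0,0,0,0,0,-1]]'
```

```text
clock: 7.95
eef_pos: [570.5, -70.2, 84.0]
tool_rot: [-0.0, 0.016, 1.0, -0.0]
ft_force: [-4.3, 0.4, 3.2]
grip_width: 17.9
grasp_force: 10.0
clock: 8.15
eef_pos: [570.0, -70.1, 81.8]
tool_rot: [-0.0, 0.016, 1.0, -0.0]
ft_force: [-3.6, 1.5, 3.0]
grip_width: 18.0
grasp_force: 10.0
clock: 8.35
eef_pos: [569.8, -70.1, 80.7]
tool_rot: [0.0, 0.016, 1.0, -0.0]
ft_force: [-3.2, -0.2, 2.6]
grip_width: 18.1
grasp_force: 10.0
clock: 8.55
eef_pos: [569.6, -70.1, 79.7]
tool_rot: [0.0, 0.016, 1.0, -0.0]
ft_force: [-1.9, -0.7, 2.1]
grip_width: 17.5
grasp_force: 10.0
```

```bash
for i in 1; do python3 -m creep '[[0.01,0,0.05,0,0,0,-1],[0,0,0,0,0,0,-1]]';  python3 -m creep '[[0.01,0,0.05,0,0,0,-1],[0,0,0,0,0,0,-1]]'; python3 -m creep '[[0.01,0,0.05,0,0,0,-1],[0,0,0,0,0,0,-1]]';  python3 -m creep '[[0.01,0,0.05,0,0,0,-1],[0,0,0,0,0,0,-1]]'; done | grep -E "eef_pos|force"
```

```text
eef_pos: [569.3, -70.0, 78.7]
ft_force: [-1.8, -0.1, 2.2]
grasp_force: 10.0
eef_pos: [569.1, -70.0, 77.7]
ft_force: [-1.0, -0.4, 2.3]
grasp_force: 10.0
eef_pos: [568.9, -70.0, 76.7]
ft_force: [-0.4, -2.0, 2.0]
grasp_force: 10.0
eef_pos: [568.6, -69.9, 75.7]
ft_force: [-0.2, -2.0, 2.2]
grasp_force: 10.0
```

```bash
for i in 1; do python3 -m creep '[[0,0,0.05,0,0,0,-1],[0,0,0,0,0,0,-1]]';  python3 -m creep '[[0,0,0.05,0,0,0,-1],[0,0,0,0,0,0,-1]]'; python3 -m creep '[[0,0,0.05,0,0,0,-1],[0,0,0,0,0,0,-1]]';   done | grep -E "eef_pos|ft_force"
python3 - <<'E'
from h import *
a=imaging.get_image("scene")[100:210,290:420]
cv2.imwrite("pics/p3.png",cv2.resize(a,None,fx=5,fy=5,interpolation=cv2.INTER_CUBIC)[:,:,::-1])
E
```

```text
eef_pos: [568.5, -69.9, 74.7]
ft_force: [-0.5, -2.3, 2.5]
eef_pos: [568.3, -69.9, 73.6]
ft_force: [-1.2, -3.2, 3.4]
eef_pos: [568.2, -69.9, 72.5]
ft_force: [-1.6, -3.5, 3.6]
```

View pics/p3.png

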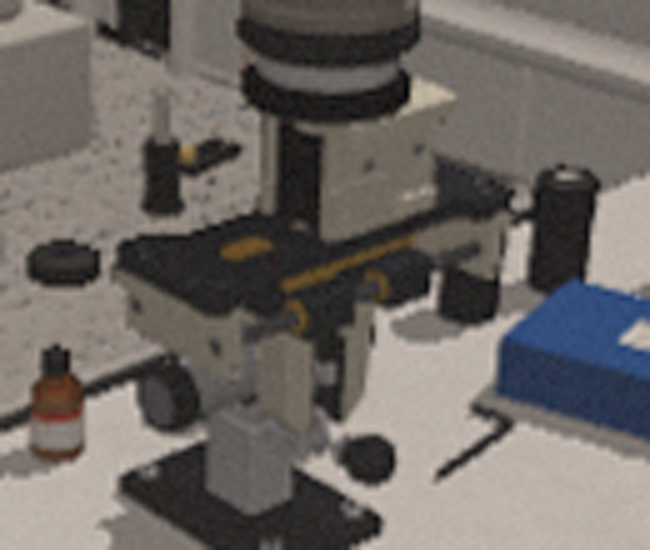

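The ear is in the fingers, but the fingertips are close to the bolt bracket, so the force reading is ambiguous. I'll release and press from above with shut fingers instead.

```bash
python3 -m creep '[[0,0,0,0,0,0,-0.3],[0,0,0,0,0,0,-0.3],[0,0,0,0,0,0,-0.3],[0,0,-0.5,0,0,0,-0.3],[0,0,-1,0,0,0,-0.3],[0,-0.1,-1,0,0,0,-0.3],[0,0,0,0,0,0,-1],[0,0,0,0,0,0,-1],[0,0,0,0,0,0,-1],[0,0,0,0,0,0,-1]]'
python3 - <<'E'
from h import *
go((568,-71.5,100))
c=cam("wrist"); b=imaging.get_image("wrist")
cv2.imwrite("pics/p4.png",cv2.resize(b[100:340,160:480],(800,600),interpolation=cv2.INTER_CUBIC)[:,:,::-1])
np.savez("w2.npz",K=c[0],e=c[1],A=c[2])
E
```

```text
clock: 11.0
eef_pos: [567.8, -71.6, 121.8]
tool_rot: [-0.001, 0.016, 1.0, 0.0]
ft_force: [0.2, 0.8, 0.2]
grip_width: 4.6
grasp_force: 0.0
clock 11.0 pos [567.8 -71.6 121.8] y ang 88.18 z [-0.002  0.001 -1.   ] shift units [-0.01  0.    1.09] F [0.25 0.82 0.18] w 4.6
```

View pics/p4.png

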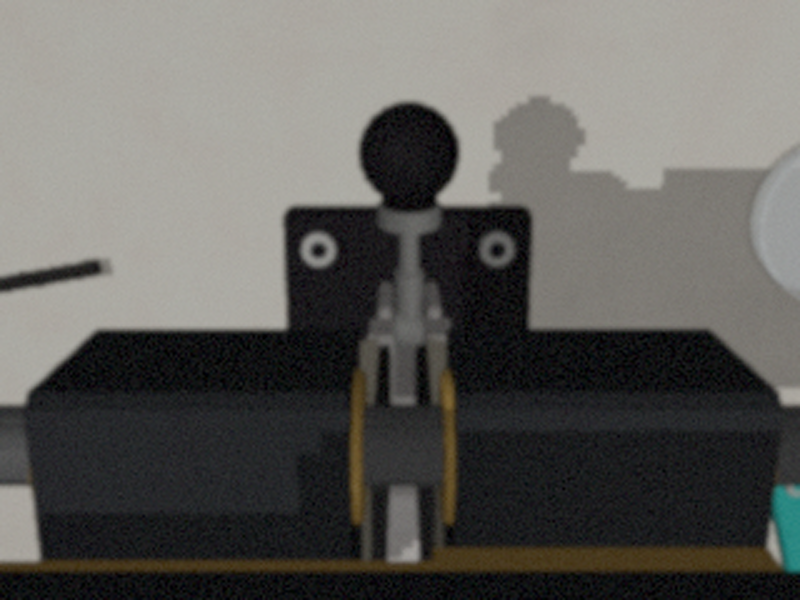

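```bash
(python3 -m creep '[[0,0,0.3,0,0,0,-1],[0,0,0.3,0,0,0,-1],[0,0,0,0,0,0,-1]]';  python3 -m creep '[[0,0,0.1,0,0,0,-1],[0,0,0,0,0,0,-1]]'; python3 -m creep '[[0,0,0.1,0,0,0,-1],[0,0,0,0,0,0,-1]]'; python3 -m creep '[[0,0,0.1,0,0,0,-1],[0,0,0,0,0,0,-1]]' ) | grep -E "eef_pos|ft_force|width"
```

```text
eef_pos: [567.5, -71.6, 109.2]
ft_force: [0.2, 0.1, -1.0]
grip_width: 0.7
eef_pos: [568.3, -71.8, 108.4]
ft_force: [0.2, 0.4, -0.2]
grip_width: 0.4
eef_pos: [568.3, -71.8, 106.6]
ft_force: [-0.6, -0.5, 0.1]
grip_width: 0.6
eef_pos: [568.2, -71.8, 104.5]
ft_force: [-0.3, 0.3, -0.1]
grip_width: 0.7
```

```bash
(python3 -m creep '[[0,0,0.06,0,0,0,-1],[0,0,0,0,0,0,-1]]';  python3 -m creep '[[0,0,0.06,0,0,0,-1],[0,0,0,0,0,0,-1]]'; python3 -m creep '[[0,0,0.06,0,0,0,-1],[0,0,0,0,0,0,-1]]'; python3 -m creep '[[0,0,0.06,0,0,0,-1],[0,0,0,0,0,0,-1]]' ) | grep -E "eef_pos|ft_force"
```

```text
eef_pos: [568.4, -71.8, 103.7]
ft_force: [-0.5, 0.1, 2.7]
eef_pos: [568.2, -71.8, 102.4]
ft_force: [-1.8, 0.0, 2.7]
eef_pos: [568.1, -71.8, 101.0]
ft_force: [-2.1, 0.9, 3.3]
eef_pos: [568.1, -71.8, 99.7]
ft_force: [-3.1, 0.0, 3.2]
```

```bash
(python3 -m creep '[[0.03,0,0.04,0,0,0,-1],[0,0,0,0,0,0,-1]]';  python3 -m creep '[[0.02,0,0.04,0,0,0,-1],[0,0,0,0,0,0,-1]]'; python3 -m creep '[[0.01,0,0.04,0,0,0,-1],[0,0,0,0,0,0,-1]]'; python3 -m creep '[[0.01,0,0.04,0,0,0,-1],[0,0,0,0,0,0,-1]]' ) | grep -E "eef_pos|ft_force"
```

```text
eef_pos: [568.0, -71.8, 99.2]
ft_force: [-0.9, -0.5, 3.7]
eef_pos: [567.9, -71.6, 98.7]
ft_force: [-1.0, 1.8, 5.6]
eef_pos: [567.9, -71.7, 98.2]
ft_force: [-1.6, 1.4, 7.2]
eef_pos: [567.9, -71.7, 97.7]
ft_force: [-1.6, 1.0, 8.4]
```

```bash
(python3 -m creep '[[0,0,0,0,0,0,-1],[0,0,0,0,0,0,-1]]';  python3 -m creep '[[0,0,0,0,0,0,-1]]'; python3 -m creep '[[0,0,0,0,0,0,-1]]'; python3 -m creep '[[0,0,0.01,0,0,0,-1]]'; python3 -m creep '[[0,0,0,0,0,0,-1]]' ) | grep -E "eef_pos|ft_force"
```

```text
eef_pos: [567.9, -71.7, 97.8]
ft_force: [-1.1, 0.7, 9.2]
eef_pos: [567.9, -71.7, 97.7]
ft_force: [-1.4, 1.4, 8.8]
eef_pos: [567.9, -71.7, 97.7]
ft_force: [-1.9, 1.7, 8.6]
eef_pos: [567.9, -71.7, 97.6]
ft_force: [-1.6, 1.8, 10.7]
eef_pos: [568.0, -71.7, 97.7]
ft_force: [-0.8, 2.1, 9.6]
```

```bash
python3 -m creep '[[0,0,-0.4,0,0,0,-1],[0,0,-0.8,0,0,0,-0.2],[0.35,0,-0.7,0,0,0,0],[0.6,0,0,0,0,0,0.2],[0.6,0,0,0,0,0,0.2],[0.5,0,0,0,0,0,0.2],[0,0,0,0,0,0,0.2]]' 30
python3 - <<'E'
from h import *
go((527.5,-70.3,48))
c=cam("wrist"); b=imaging.get_image("wrist")
for p in ((527.5,-70.3,67),(574.2,-71.9,63)): print(np.round((np.array(proj(c,p))-(160,150))*2.5))
cv2.imwrite("pics/p5.png",cv2.resize(b[150:390,160:480],(800,600),interpolation=cv2.INTER_CUBIC)[:,:,::-1])
np.savez("w3.npz",K=c[0],e=c[1],A=c[2])
E
```

```text
clock: 14.85
eef_pos: [524.8, -70.3, 134.7]
tool_rot: [-0.0, 0.016, 1.0, 0.0]
ft_force: [-0.4, -0.8, 0.2]
grip_width: 44.3
grasp_force: 0.0
clock 14.85 pos [524.8 -70.3 134.7] y ang 88.17 z [-0.001  0.    -1.   ] shift units [-0.14  0.    4.34] F [-0.41 -0.83  0.18] w 44.3
[406. 180.]
[405. 330.]
```

View pics/p5.png

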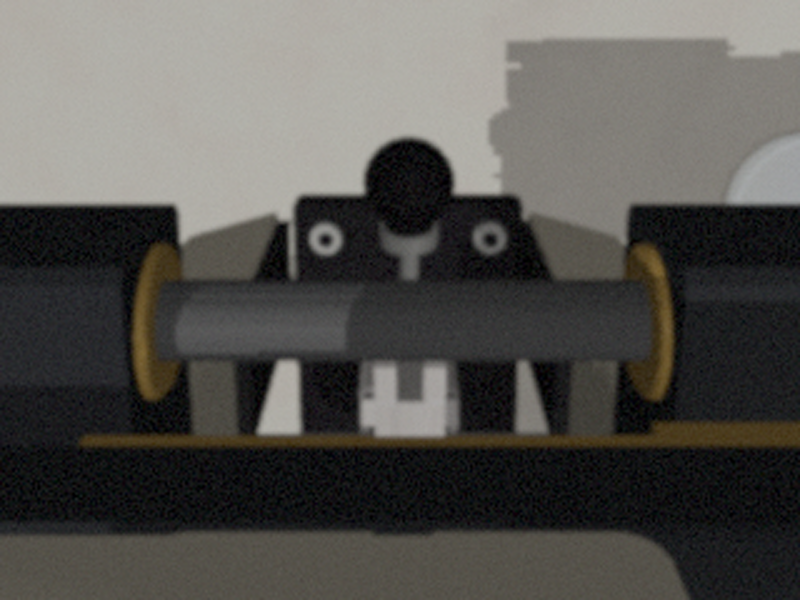

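The knob is at (409,183) against a predicted (406,180), so it agrees to about 1 mm. The closed ear with its slot shows at (410,400). Descending to grip the knob.

```bash
python3 -m creep '[[-0.14,0.03,0.8,0,0,0,0],[0,0,0.9,0,0,0,0],[0,0,0.9,0,0,0,0],[0,0,0.9,0,0,0,0],[0,0,0.8,0,0,0,0],[0,0,0,0,0,0,-0.2],[0,0,0,0,0,0,-1],[0,0,0,0,0,0,-1],[0,0,0,0,0,0,-1],[0,0,0,0,0,0,-1]]' 30
```

```text
clock: 15.9
eef_pos: [529.4, -69.4, 49.3]
tool_rot: [0.001, 0.016, 1.0, 0.0]
ft_force: [0.8, 4.2, 0.0]
grip_width: 23.3
grasp_force: 30.0
```

```bash
python3 -m creep '[[0.3,0.03,-0.03,0,0,0,-1],[0,0,0,0,0,0,-1]]'; python3 -m creep '[[0.31,0.0,-0.03,0,0,0,-1],[0.31,0.0,-0.03,0,0,0,-1],[0,0,0,0,0,0,-1]]'
```

```text
clock: 16.1
eef_pos: [523.3, -69.1, 49.8]
tool_rot: [0.001, 0.016, 1.0, -0.0]
ft_force: [3.3, 3.8, 0.2]
grip_width: 23.4
grasp_force: 30.0
clock: 16.4
eef_pos: [511.3, -68.9, 51.0]
tool_rot: [0.001, 0.016, 1.0, -0.0]
ft_force: [4.8, 3.4, -2.0]
grip_width: 23.0
grasp_force: 30.0
```

```bash
python3 -m creep '[[-0.12,0,-0.64,0,0,0,-1],[-0.25,0,-0.6,0,0,0,-1],[0,0,0,0,0,0,-1]]'; python3 -m creep '[[-0.36,0,-0.54,0,0,0,-1],[-0.46,0,-0.46,0,0,0,-1],[0,0,0,0,0,0,-1]]'
```

```text
clock: 16.7
eef_pos: [519.5, -69.1, 76.4]
tool_rot: [0.002, 0.016, 1.0, -0.0]
ft_force: [4.3, 3.5, -3.5]
grip_width: 23.4
grasp_force: 30.0
clock: 17.0
eef_pos: [535.3, -69.5, 95.6]
tool_rot: [0.001, 0.016, 1.0, 0.0]
ft_force: [2.4, 3.7, -3.8]
grip_width: 23.4
grasp_force: 30.0
```

```bash
python3 -m creep '[[-0.54,0,-0.39,0,0,0,-1],[0,0,0,0,0,0,-1]]'; python3 -m creep '[[-0.6,0,-0.26,0,0,0,-1],[0,0,0,0,0,0,-1]]'; python3 -m creep '[[-0.4,0,-0.08,0,0,0,-1],[0,0,0,0,0,0,-1]]'
```

```text
clock: 17.2
eef_pos: [545.3, -69.8, 102.7]
tool_rot: [0.0, 0.016, 1.0, 0.0]
ft_force: [2.2, 3.3, -5.5]
grip_width: 22.8
grasp_force: 30.0
clock: 17.4
eef_pos: [556.8, -70.0, 107.5]
tool_rot: [-0.0, 0.016, 1.0, 0.0]
ft_force: [1.2, 3.5, -4.4]
grip_width: 23.1
grasp_force: 30.0
clock: 17.6
eef_pos: [564.8, -70.3, 109.2]
tool_rot: [-0.001, 0.016, 1.0, 0.0]
ft_force: [0.0, 3.0, -5.0]
grip_width: 23.4
grasp_force: 30.0
```

```bash
python3 -m creep '[[-0.3,0,-0.03,0,0,0,-1],[0,0,0,0,0,0,-1]]'; python3 -m creep '[[-0.1,0,0,0,0,0,-1],[0,0,0,0,0,0,-1]]'; python3 -m creep '[[-0.06,0,0,0,0,0,-1],[0,0,0,0,0,0,-1]]'; python3 -m creep '[[-0.06,0,0,0,0,0,-1],[0,0,0,0,0,0,-1]]'
```

```text
clock: 17.8
eef_pos: [571.2, -70.5, 110.1]
tool_rot: [-0.0, 0.016, 1.0, 0.0]
ft_force: [-1.0, 3.3, -5.0]
grip_width: 23.5
grasp_force: 30.0
clock: 18.0
eef_pos: [572.9, -70.6, 110.2]
tool_rot: [-0.0, 0.016, 1.0, 0.0]
ft_force: [-1.3, 3.9, -5.0]
grip_width: 23.2
grasp_force: 30.0
clock: 18.2
eef_pos: [574.1, -70.6, 110.3]
tool_rot: [-0.0, 0.016, 1.0, 0.0]
ft_force: [-1.6, 3.8, -5.3]
grip_width: 23.0
grasp_force: 30.0
clock: 18.4
eef_pos: [575.4, -70.7, 110.3]
tool_rot: [0.0, 0.016, 1.0, 0.0]
ft_force: [-2.1, 3.6, -5.3]
grip_width: 22.9
grasp_force: 30.0
```

```bash
python3 -m creep '[[0.05,0,0.2,0,0,0,-1],[0,0,0.2,0,0,0,-1],[0,0,0,0,0,0,-1]]'; (python3 -m creep '[[0,0,0.1,0,0,0,-1],[0,0,0,0,0,0,-1]]'; python3 -m creep '[[0,0,0.05,0,0,0,-1],[0,0,0,0,0,0,-1]]'; python3 -m creep '[[0,0,0.05,0,0,0,-1],[0,0,0,0,0,0,-1]]') | grep -E "eef_pos|ft"
```

```text
clock: 18.7
eef_pos: [574.6, -70.7, 102.1]
tool_rot: [0.0, 0.016, 1.0, 0.0]
ft_force: [-0.6, 5.3, -3.9]
grip_width: 23.1
grasp_force: 30.0
eef_pos: [574.7, -70.7, 100.7]
ft_force: [-1.4, 5.9, -3.6]
eef_pos: [574.7, -70.7, 100.3]
ft_force: [-2.7, 5.8, -0.3]
eef_pos: [574.8, -70.7, 99.8]
ft_force: [-4.2, 6.1, 4.9]
```

```bash
(python3 -m creep '[[0,0,-0.3,0,0,0,-1],[0,0,0,0,0,0,-1]]'; python3 -m creep '[[-0.05,0,0,0,0,0,-1],[0,0,0,0,0,0,-1]]'; python3 -m creep '[[-0.05,0,0,0,0,0,-1],[0,0,0,0,0,0,-1]]'; python3 -m creep '[[-0.05,0,0,0,0,0,-1],[0,0,0,0,0,0,-1]]'; python3 -m creep '[[-0.05,0,0,0,0,0,-1],[0,0,0,0,0,0,-1]]') | grep -E "eef_pos|ft"
```

```text
eef_pos: [574.9, -70.7, 105.3]
ft_force: [-0.7, 4.8, -4.5]
eef_pos: [575.4, -70.7, 104.6]
ft_force: [-1.9, 4.7, -4.2]
eef_pos: [576.3, -70.8, 104.4]
ft_force: [-2.0, 5.6, -3.2]
eef_pos: [577.2, -70.8, 104.4]
ft_force: [-1.8, 5.4, -3.8]
eef_pos: [578.2, -70.8, 104.4]
ft_force: [-2.1, 6.0, -3.8]
```

```bash
(python3 -m creep '[[-0.05,0.05,0,0,0,0,-1],[0,0,0,0,0,0,-1]]'; python3 -m creep '[[-0.05,0.03,0,0,0,0,-1],[0,0,0,0,0,0,-1]]'; python3 -m creep '[[-0.05,0,0,0,0,0,-1],[0,0,0,0,0,0,-1]]') | grep -E "eef_pos|ft"
```

```text
eef_pos: [579.0, -70.5, 104.4]
ft_force: [-5.4, 0.2, -1.8]
eef_pos: [579.6, -70.4, 104.3]
ft_force: [-6.0, -1.3, -1.6]
eef_pos: [579.9, -70.4, 104.3]
ft_force: [-9.5, -0.5, 0.4]
```

The slot's inner end is felt at x ≈ 578.5. I'll back off slightly and lower.

```bash
(python3 -m creep '[[0.08,0,0,0,0,0,-1],[0,0,0,0,0,0,-1]]'; python3 -m creep '[[0,0,0.15,0,0,0,-1],[0,0,0,0,0,0,-1]]'; python3 -m creep '[[0,0,0.1,0,0,0,-1],[0,0,0,0,0,0,-1]]'; python3 -m creep '[[0,0,0.05,0,0,0,-1],[0,0,0,0,0,0,-1]]') | grep -E "eef_pos|ft"
```

```text
eef_pos: [579.4, -70.3, 104.4]
ft_force: [-6.1, -2.3, -2.8]
eef_pos: [579.3, -70.2, 101.2]
ft_force: [-4.9, -1.3, -4.4]
eef_pos: [579.3, -70.3, 100.2]
ft_force: [-8.5, -1.0, 3.7]
eef_pos: [579.4, -70.3, 99.9]
ft_force: [-8.9, -0.8, 7.9]
```

```bash
(python3 -m creep '[[0.05,0,-0.04,0,0,0,-1],[0,0,0,0,0,0,-1]]'; python3 -m creep '[[0,0,0,0,0,0,-0.2],[0,0,0,0,0,0,-0.2],[0,0,0,0,0,0,-0.2],[0,0,-0.5,0,0,0,-0.2],[0,0,-1,0,0,0,-0.2],[0.3,0,-0.8,0,0,0,-0.2],[0,0,0,0,0,0,-0.2]]') | grep -E "eef_pos|ft|width"
python3 - <<'E'
from h import *
o=ctrl.get_obs();c=cam("wrist"); b=imaging.get_image("wrist");a=imaging.get_image("scene");t=imaging.get_image("top")
for n,i in (("s",a),("t",t),("w",b)): cv2.imwrite(f"raw_{n}.png",i[:,:,::-1])
np.savez("w4.npz",K=c[0],e=c[1],A=c[2])
for n in("scene","top","wrist"): print(n,[np.round(proj(cam(n),p)) for p in ((574,-72,63),(574,-72,113),(563,-71.5,98))])
E
```

```text
eef_pos: [579.2, -70.3, 100.4]
ft_force: [-5.6, -1.7, 4.9]
grip_width: 23.3
eef_pos: [573.8, -69.4, 148.1]
ft_force: [0.2, -0.5, 0.2]
grip_width: 36.4
scene [array([352., 186.]), array([352., 168.]), array([355., 175.])]
top [array([368., 186.]), array([370., 182.]), array([369., 188.])]
wrist [array([318., 215.]), array([317., 238.]), array([318., 213.])]
```

```bash
python3 -m creep '[[0.85,0,-1,0,-1,0,-0.2],[0.85,0,-1,0,-1,0,-0.2],[0,0,0,0,-1,0,-0.2],[0,0,0,0,-1,0,-0.2],[0,0,0,0,-1,0,-0.2],[0,0,0,0,-1,0,-0.2],[0,0,0,0,-1,0,-0.2],[0,0,0,0,-1,0,-0.2],[0,0,0,0,-1,0,-0.2],[0,0,0,0,0,0,-0.2]]'
python3 - <<'E'
from h import *
c=cam("wrist"); b=imaging.get_image("wrist")
np.savez("w5.npz",K=c[0],e=c[1],A=c[2])
cv2.imwrite("raw_w5.png",b[:,:,::-1])
u,v=proj(c,(574,-71.7,105));print(u,v)
u0=int(min(max(u-100,0),440));v0=int(min(max(v-75,0),250));print(u0,v0)
cv2.imwrite("pics/p6.png",cv2.resize(b[v0:v0+150,u0:u0+200],(800,600),interpolation=cv2.INTER_CUBIC)[:,:,::-1])
E
```

```text
clock: 23.75
eef_pos: [535.5, -67.2, 181.9]
tool_rot: [0.306, 0.016, 0.952, -0.004]
ft_force: [0.2, -0.6, 0.2]
grip_width: 36.6
grasp_force: 0.0
317.3541126435946 193.1456535833285
217 118
```

View pics/p6.png

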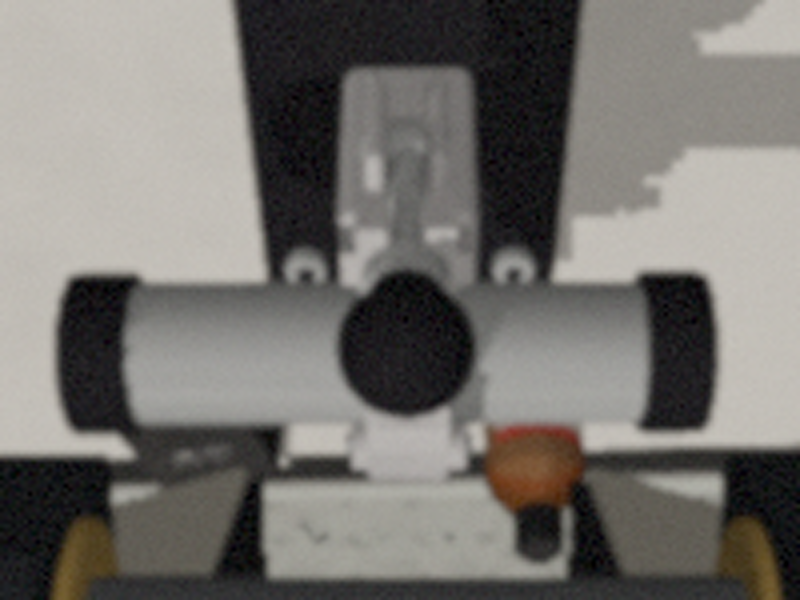

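The last picture shows the knob at crop (406,340), the collar at (405,262), the two fork ends at (360,230) and (440,230), and the shank running down to the pivot at (405,140). Next I compare it with predicted projections for each hypothesis.

Run:
```python
from h import *
z=np.load("w5.npz");c=(z["K"],z["e"],z["A"])
f=lambda p:((np.array(proj(c,p))-(217,118))*4).round(0)
C=np.array([612.2,-73,0]);ex=np.array([np.cos(.03),-np.sin(.03),0]);ey=np.array([np.sin(.03),np.cos(.03),0])
P=lambda x,y,zz:C+ex*x+ey*y+np.array([0,0,zz])
print("pivot",f(P(-38,0,63)),"screws",f(P(-49,28,13)),f(P(-49,-28,13)),"tube ends",f(P(0,66,85)),f(P(0,-66,85)),f(P(0,66,89)), "base edge",f(P(-60,40,12)))
e,d=ray(c,217+406/4,118+340/4)
for s in np.arange(220,300,10):
    q=e+d*s; r=q-C; print(s,"clamp x",round(r@ex,1),"y",round(r@ey,1),"z",q[2].round(1))
for th in(0,.05,.09):
    def J(a,h,y): return f(P(32-a*np.cos(th)+h*np.sin(th),y,85+a*np.sin(th)+h*np.cos(th)))
    print(th,"ear end lo",J(82.6,3,9),"ear end hi(lip)",J(82.6,13,9),"lip inner",J(79.6,13,9),"seat edge",J(70,10,9))
for pull in(0,3,6,9): print("pull",pull,"collar rim front",f(P(-46,0,63+29+pull)),"ball",f(P(-38,0,110+pull)))
```

```text
pivot [401. 146.] screws [531. -46.] [273. -45.] tube ends [716. 352.] [ 89. 354.] [719. 366.] base edge [590. -94.]
220 clamp x -55.3 y 1.1 z 129.1
230 clamp x -47.7 y 1.1 z 122.5
240 clamp x -40.1 y 1.0 z 116.0
250 clamp x -32.6 y 0.9 z 109.5
260 clamp x -25.0 y 0.9 z 103.0
270 clamp x -17.4 y 0.8 z 96.4
280 clamp x -9.8 y 0.7 z 89.9
290 clamp x -2.2 y 0.7 z 83.4
0 ear end lo [450. 185.] ear end hi(lip) [451. 224.] lip inner [451. 236.] seat edge [449. 261.]
0.05 ear end lo [450. 202.] ear end hi(lip) [451. 243.] lip inner [451. 255.] seat edge [450. 277.]
0.09 ear end lo [451. 216.] ear end hi(lip) [452. 260.] lip inner [451. 271.] seat edge [450. 290.]
pull 0 collar rim front [400. 219.] ball [400. 322.]
pull 3 collar rim front [400. 231.] ball [400. 335.]
pull 6 collar rim front [400. 242.] ball [400. 348.]
pull 9 collar rim front [400. 254.] ball [400. 361.]
```

```bash
python3 -m creep '[[0,0,0,0,1,0,-1],[0,0,0,0,1,0,-1],[0,0,0,0,1,0,-1],[0,0,0,0,1,0,-1],[0,0,0,0,1,0,-1],[0,0,0,0,1,0,-1],[0,0,0,0,1,0,-1],[0,0,0,0,1,0,-1],[0,0,0,0,1,0,-1]]'>/dev/null; python3 -c "
from h import *
go((574,-71.8,140))
g=cv2.cvtColor(cv2.imread('raw_w5.png'),6)[118+60:118+115,217+75:217+128]
m=(g<45).astype('uint8');n,l,s,ce=cv2.connectedComponentsWithStats(m);print(s,ce)
"
```

```text
clock 24.7 pos [537.9 -69.7 184.4] y ang 87.97 z [-0.005 -0.006 -1.   ] shift units [-1.82 -0.03  2.21] F [-0.15  0.32  0.8 ] w 0.4
[[   0    0   53   55 1996]
 [   0    0    9    6   25]
 [  45    0    8    9   29]
 [   8    7    1    2    2]
 [  11    8   32   35  863]] [[25.83416834 28.24448898]
 [ 5.64        1.56      ]
 [46.79310345  2.72413793]
 [ 8.          7.5       ]
 [26.31633835 25.71958285]]
```

```bash
(python3 -m creep '[[-0.9,0,0.5,0,0,0,-1],[-0.9,0,0.7,0,0,0,-1],[0,0,0.9,0,0,0,-1],[0,0,0,0,0,0,-1],[0,0,0.3,0,0,0,-1],[0,0,0,0,0,0,-1]]'; python3 -m creep '[[0,0,0.08,0,0,0,-1],[0,0,0,0,0,0,-1]]'; python3 -m creep '[[0,0,0.08,0,0,0,-1],[0,0,0,0,0,0,-1]]'; python3 -m creep '[[0,0,0.08,0,0,0,-1],[0,0,0,0,0,0,-1]]')| grep -E "eef_pos|ft"
```

```text
eef_pos: [573.5, -69.3, 136.0]
ft_force: [0.0, 0.3, 0.9]
eef_pos: [573.7, -69.0, 134.9]
ft_force: [0.7, 0.1, 0.5]
eef_pos: [573.5, -68.9, 132.8]
ft_force: [-0.3, 0.3, 0.1]
eef_pos: [573.5, -68.8, 130.9]
ft_force: [-0.5, 0.1, -0.8]
```

```bash
(python3 -m creep '[[0,-0.1,0.06,0,0,0,-1],[0,0,0,0,0,0,-1]]'; python3 -m creep '[[0,0,0.05,0,0,0,-1],[0,0,0,0,0,0,-1]]'; python3 -m creep '[[0,0,0.05,0,0,0,-1],[0,0,0,0,0,0,-1]]'; python3 -m creep '[[0,0,0.05,0,0,0,-1],[0,0,0,0,0,0,-1]]')| grep -E "eef_pos|ft"
```

```text
eef_pos: [573.5, -71.0, 129.7]
ft_force: [-0.2, -0.1, -0.0]
eef_pos: [573.5, -70.8, 128.7]
ft_force: [0.1, 0.7, -0.2]
eef_pos: [573.5, -70.7, 127.7]
ft_force: [0.6, 0.2, 1.0]
eef_pos: [573.6, -70.8, 126.9]
ft_force: [-0.1, -0.3, 0.6]
```

```bash
(python3 -m creep '[[0,0,0.05,0,0,0,-1],[0,0,0,0,0,0,-1]]'; python3 -m creep '[[0,0,0.04,0,0,0,-1],[0,0,0,0,0,0,-1]]'; python3 -m creep '[[0,0,0.03,0,0,0,-1],[0,0,0,0,0,0,-1]]')| grep -E "eef_pos|ft"
```

```text
eef_pos: [573.7, -70.8, 126.5]
ft_force: [-0.6, -0.0, 3.0]
eef_pos: [573.7, -70.8, 126.1]
ft_force: [-2.1, 0.4, 7.1]
eef_pos: [573.7, -70.8, 125.8]
ft_force: [-2.0, 1.3, 9.9]
```

```bash
python3 -m creep '[[0,0,-0.3,0,0,0,-1],[0,0,-1,0,0,0,-1],[0,0,-1,0,0,0,-1],[0.5,0,-1,0,0,0,-1],[1,0,-0.5,0,0,0,-1],[1,0,0,0,0,0,-1],[1,0,0,0,0,0,-1],[0,0,0,0,0,0,-1]]'
python3 - <<'E'
from h import *
c=cam("wrist");b=imaging.get_image("wrist");t=imaging.get_image("top")
# numeric check: dark knob blob in top view against prediction
g=cv2.cvtColor(t,cv2.COLOR_RGB2GRAY); o=cv2.cvtColor(cv2.imread("pics/top0.png"),cv2.COLOR_BGR2GRAY)
print("top knob pred",proj(cam("top"),(574.2,-71,114.2)))
print(g[174:192:2,362:378:1])
E
```

```text
clock: 28.1
eef_pos: [501.8, -68.4, 200.7]
tool_rot: [-0.001, 0.016, 1.0, 0.001]
ft_force: [-0.1, 0.3, 0.3]
grip_width: -0.0
grasp_force: 0.0
top knob pred (np.float64(369.4209478870623), np.float64(181.83337463782337))
[[107 100  83  58  61  87 103 109 108 110 110 110 109 110 111 111]
 [104  91  68  54  69  93 105 105 108 109 108 109 108 110 109 107]
 [ 97  86  68  56  87 102 102 106 102 107 104 102 107 106 105 104]
 [ 88  69  59  80  95 101 100  98 100 101 103 104 103 104 105 104]
 [ 73  49  66  85  96  99  96  99  98  99 100  99 100 101 104 101]
 [ 55  47  77  86  91  95  93  94  94  95  95  96  95  97 100  99]
 [ 50  65  78  87  85  90  91  91  87  89  95  95  94  93  97  97]
 [ 51  72  81  79  83  83  84  84  86  85  87  88  89  88  91  86]
 [ 67  78  79  76  76  78  82  79  83  80  83  82  83  82  83  86]]
```

```bash
python3 -c "
from rig import ticket
print(ticket.close_job())"
```

```text
the job is handed in; nothing more can be done
None
```

I handed the job in after about 28 s of robot time. The ear was pressed at about 9 N (highest reading 10.7 N) with the tube home in the last picture, and the bolt is upright with its collar behind the lip, judged by a touch on the knob (about 3 mm too low for the collar to be on the lip) and by that picture; I did not test it with a sideways push.

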